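# Carry the cleaned repairs over to the repair tray in job order

## Task

The four cleaned repairs have dried on the wire rack and go into the wooden repair tray hooked to its front: the steel chronograph, the gold watch head, the brass clock movement and the movement holder block. Nothing on them says whose they are, only their place in the row does, so keep the row in the same order from left to right, one piece to each nest, lying flat on the grey felt the same way up as now. Set each one down gently, do not drop or throw it, and leave the oil bottle and the dust blower standing where they are.

Things in the scene. Friction and masses are not known exactly. Their poses are not given: they have to be found in the camera images.
- chronograph: Steel chronograph head, no strap: round disc 37 mm across, black dial, 10 mm high; the fingers hold its 36 mm round rim, which is 8 mm high, in any direction. Origin: centre of the underside, z up. Starts on the wire rack (top 30 mm above the worktop), at any of its four places.
- gold_watch: Gold watch head, no strap: round body 24 mm across, white dial, 10 mm high (fingers hold the lowest 7 mm), lugs at both ends of its own x (34 mm over them), so grip across its own y (25 mm), which starts within 0.45 rad of across the row. Origin: centre of the underside, z up. Starts on the wire rack (top 30 mm above the worktop), at any of its four places.
- clock_movement: Brass clock movement: two plates 32 mm (own x) by 28 mm (own y) on pillars, upper plate at 8 to 10 mm, balance wheel to 14 mm. Grip the plate edges along its x, which starts within 0.45 rad of across the row. Origin: centre of the underside, z up. Starts on the wire rack (top 30 mm above the worktop), at any of its four places.
- holder_block: Pale steel movement holder block, 28 mm (own x) by 23 mm (own y), 17 mm high, a plate on top to 19 mm, small dark knobs on one side. Grip along its x, which starts within 0.45 rad of across the row. Origin: centre of the underside, z up. Starts on the wire rack (top 30 mm above the worktop), at any of its four places.
- nest_chronograph: Nest of the tray straight in front of the chronograph's starting place (same place in the row). All nests are alike: grey felt floor 57 mm across, 13 mm above the worktop, between two curved black cheeks (58 mm apart, 5 mm higher than the grey felt) at the sides along the row; open 40 mm wide to the robot and to the rack, where fingers gripping across the row go down.
- nest_gold_watch: Nest of the tray straight in front of the gold watch's starting place (same place in the row). Every nest's origin lies on its axis, 3 mm below the grey felt floor (10 mm above the worktop); z up, x across the row from tray to rack, y along the row to the left. The nests are 72 mm apart.
- nest_clock_movement: Nest of the tray straight in front of the clock movement's starting place (same place in the row). The places on the rack lie in a parallel row 130 mm behind the nests (their +x), each piece within 6 mm of its place. Tray (86 x 304 mm, 12 mm thick), nests and rack are fixed.
- nest_holder_block: Nest of the tray straight in front of the holder block's starting place (same place in the row). On the rack low wire hoops (13 mm above its top, 40 mm long across the row) stand half way between the places, 36 mm from the middle of each.
- bench_bottle: Loose amber oil bottle with a white cap, 31 mm across, 60 mm tall, standing beside the left end of the tray. Origin: centre of its underside. Not part of the job: leave it standing where it is.
- blower: Loose rubber dust blower standing on its bulb, 41 mm across, 101 mm tall, beside the right end of the tray and rack. Origin: centre of its underside. Not part of the job: leave it standing where it is.

How it is judged (in metres and radians):
At the end, for the whole second after the job is handed in: Each of the four pieces lies at rest in the nest straight in front of its starting place (so the row has the same order as before), its centre within 12 mm of the nest's axis, down on the grey felt floor (within 2.5 mm) and lies flat (tilt below 0.12 rad), right way up (horizontal distance between chronograph and nest_chronograph below 0.012 m and z of chronograph in the frame of nest_chronograph between 0.001 and 0.0055 m and angle between each of chronograph, gold_watch, clock_movement, holder_block's own z axis and vertical below 0.12 rad and linear speed of each of chronograph, gold_watch, clock_movement, holder_block below 0.02 m/s and angular speed of each of chronograph, gold_watch, clock_movement, holder_block below 0.2 rad/s and horizontal distance between gold_watch and nest_gold_watch below 0.012 m and z of gold_watch in the frame of nest_gold_watch between 0.001 and 0.0055 m and horizontal distance between clock_movement and nest_clock_movement below 0.012 m and z of clock_movement in the frame of nest_clock_movement between 0.001 and 0.0055 m and horizontal distance between holder_block and nest_holder_block below 0.012 m and z of holder_block in the frame of nest_holder_block between 0.001 and 0.0055 m); the robot touches nothing.
It fails at once if a piece is dropped or thrown (faster than 0.8 m/s within 40 mm of the worktop) ((linear speed of chronograph above 0.8 m/s and height (world z) of chronograph below 0.04 m) or (linear speed of gold_watch above 0.8 m/s and height (world z) of gold_watch below 0.04 m) or (linear speed of clock_movement above 0.8 m/s and height (world z) of clock_movement below 0.04 m) or (linear speed of holder_block above 0.8 m/s and height (world z) of holder_block below 0.04 m)).
It fails at once if the oil bottle or the dust blower is pushed more than 25 mm or knocked over (distance of any of bench_bottle, blower from where it was at the start of the episode above 0.025 m or angle between any of bench_bottle, blower's own z axis and vertical above 0.4 rad).
It also fails if it takes over 80 s, if anything falls off the work surface, if the arm or the gripper's body presses on something with over 40 N, if the wrist force passes 120 N, or if a joint passes its speed limit or range.

## Robot

A 6-joint arm with a two-finger parallel gripper is mounted at the origin on a cart in front of the work surface, level with it; the furniture and walls round the work are solid. World frame = base frame: x ahead of the robot, y to its left, z up, the work surface at z = 0. Lengths are in mm, angles in rad, forces in N, time in s.
With the tool pointing down it reaches from about 350 to 1000 mm from the base axis. Payload 7.1 kg.
Tool frame: the origin (TCP) lies at the very end of the fingers, on their centre line; the grasp point (between the pads) lies 19 mm behind it (pinch_z is the distance from the TCP to the grasp point, in mm); z points along the fingers, y is the line along which they close (so a half turn about z gives the same grasp; the last joint's range is limited). The gripper opens to 85 mm and grips with 20 to 120 N. Pads are 22 mm wide; open, the fingers measure 114 mm over their backs; the gripper's body (76 mm by 85 mm) begins 54 mm behind the grasp point. The pads swing forward as they close: fully open they stand 13 mm farther back than shut.
Start: joints at [-1.193, 0.423, 1.63, -0, 1.089, -0.019], TCP at [241.559, -576.415, 231.319] pointing down, gripper open.
Joint ranges: [-3, 3], [-0.9, 2.11], [0.09, 2.58], [-1.31, 4.45], [0.11, 2.69], [-2.54, 2.54]. Speed limits (rad/s): [2.39, 2.39, 3.01, 3.14, 3.14, 3.14].

## Interface

Orientations are given as a unit quaternion [x, y, z, w].
In Python, from workcell import * gives the robot as it stands. The module is installed in compiled form; this text tells all that it offers.
- The arm moves only by the tool step_arm, never from a script. Its argument "increments" is one flat list of numbers, 6 for each row, row after row: the shift along the tool's x, y, z as a fraction of full scale, then the turn, a rotation vector about the tool's x, y, z as a fraction of full scale. A call has 1 to 12 rows; each row shifts and turns the commanded pose from where the row before left it, along the tool's axes as they then stand; what a row does not reach is not made up. Full scale, the value 1, is 0.03 m for a shift and 5 degrees for a turn. A row lasts 1/8 s, in which the tool goes at most 62.5 mm and 10.7 degrees, less where a joint would pass 70% of its speed; a pose out of reach is approached as far as the arm can. A call with a number of a shift or a turn outside -1 to 1 is refused whole. A call with a gripper value outside its range is refused whole. "claw" is the opening, from -1 (shut) to 1 (fully open), set as the call begins (left out, the last holds). The fingers move at their own pace and stop on an object; the grip force is fixed at half the most. Time passes only in rows, so rows that do not move let the fingers close. It gives the time, the measured TCP pose, the force, the opening and the grip force at its end, in the units of the state.
- read_state(): the state, without advancing time (a new reading comes with each control period).
- grab_frame(name): name is "side" or "top"; returns a dict with "color" (384x512x3 uint8, red, green, blue), "range_z" (384x512 float32, mm along the optical axis (not along the pixel's ray), 0 where there is no reading), "vertical_fov" (degrees; the focal length in pixels is half the picture's height over the tangent of half this angle, whatever the lens; pixels are square), "cx", "cy" (the principal point, pixels), "world_from_camera" (4x4, takes a point from camera to world coordinates). Camera axes: x right, y up, looking along -z (the intrinsics and any distortion apply to the point x, -y, -z); pixel columns grow to the right and rows downward; lengths in mm; the calibration is good to about 2 mm. A picture is of the moment at which its call begins.
- close_job(): hands the job in; it is judged then, once.
Trained networks look in a picture, given as the dict that the camera call returned (one of the last four; its "shot" number tells which), for a name from the list of things; names that differ only in an ending like _2 or _b are one class to them, and where a whole thing is asked for, a point or a joint stands for the part that bears it (a point fixed in the world has none). Each returns a list of dicts, best first, with "score" (0 to 1); they miss things now and then, are a little off and sometimes report something else, mostly with a low value. They report only what shows in the picture. A call takes as long as a camera call.
- masks_of(picture, name): "pixels" (384x512 bool, what is visible of it) and "rect" ([left, top, width, height] in pixels, round what is visible of it).
- place_of(picture, name): "position" ([column, row] in pixels: a listed point, or the origin of a listed thing).
The state is a dict: "t": time; "qpos": joint angles; "joint_vel": joint speeds; "joint_torque": joint torques, N m; "position": TCP position; "tcp_rot": TCP orientation; "ft_force": force on the tool from outside, world axes, zero at the start; "wrist_torque": the same for the moment, N m; "finger_gap": finger opening in mm; "gripper_force": force on a finger pad.
Only numpy, scipy, OpenCV 4.12 (cv2) and the standard library are available. Lean on these libraries where they do the work, as an engineer would, in place of code of your own. Each camera call takes 0.05 s, during which the arm holds its last target. There are 200 camera calls.

## Working session

There is one attempt and no reset: what is moved stays moved. The work goes in short steps, Python scripts to look and compute and a tool call to move; the robot and the scene stay as the last step left them, time stands still between calls to the robot, and variables do not carry over. Pictures are saved under pics/ and viewed, at most 14 in all, crops included, and the job is handed in when it is done.

Besides the shell and the picture viewer there is one more tool, called after "Call:" by a JSON object that holds its "name" and its "arguments", one argument or row to a line. step_arm: Moves the arm, as the interface text tells. Shift numbers are shares of 0.03 m and turn numbers shares of 5 degrees, none past 1 either way. Its arguments: {"type":"object","properties":{"increments":{"type":"array","items":{"type":"number","minimum":-1,"maximum":1}},"claw":{"type":"number"}},"required":["increments"]}

```bash
mkdir -p pics
cat > h.py <<'E'
from workcell import *
import numpy as np, cv2
NAMES=["chronograph","gold_watch","clock_movement","holder_block"]
def cloud(f):
    z=f["range_z"].astype(float);h,w=z.shape
    F=h/2/np.tan(np.radians(f["vertical_fov"])/2)
    u,v=np.meshgrid(np.arange(w),np.arange(h))
    P=np.stack([(u-f["cx"])/F*z,-(v-f["cy"])/F*z,-z,np.ones_like(z)],-1)
    W=P@np.array(f["world_from_camera"]).T
    W=W[...,:3]; W[z==0]=np.nan
    return W
E
python3 - <<'E'
from h import *
s=read_state();print(s)
for n in("top","side"):
    f=grab_frame(n);print([ (k,f[k]) for k in f if k not in("color","range_z")])
    cv2.imwrite(f"pics/{n}0.png",f["color"][...,::-1])
    W=cloud(f)
    for m in NAMES+["bench_bottle","blower","nest_chronograph","nest_holder_block"]:
        for d in masks_of(f,m)[:2]:
            p=W[d["pixels"]];p=p[~np.isnan(p[:,0])]
            print(n,m,round(d["score"],2),d["rect"],len(p),np.round(np.median(p,0),1) if len(p) else 0, np.round(np.percentile(p,[3,97],axis=0),0).tolist() if len(p) else 0)
        print([ (np.round(d["position"],1).tolist(),round(d["score"],2)) for d in place_of(f,m)[:4]])
E
```

```text
{'t': 0.0, 'qpos': array([-1.19298266e+00,  4.23855162e-01,  1.63071127e+00, -7.73305906e-06,
        1.08860533e+00, -1.89814932e-02]), 'joint_vel': array([ 1.71312029e-03,  3.35617749e-05, -8.38672971e-04, -1.62129842e-03,
        2.72306109e-03,  3.74141829e-05]), 'joint_torque': array([-3.08618226e-03, -5.57389569e+01, -2.81744045e+01, -8.23731057e-05,
        7.36669841e-03, -1.26518606e-05]), 'position': array([ 241.36552195, -575.9043084 ,  230.52839608]), 'tcp_rot': array([ 9.80383012e-01,  1.97100297e-01, -1.44269248e-04, -7.76269327e-04]), 'ft_force': array([-0.69962162, -0.42421128, -0.50984154]), 'wrist_torque': array([ 0.01029823,  0.00956519, -0.03430624]), 'gripper_force': 0.0, 'finger_gap': 85.33787225863027}
[('vertical_fov', 48.02890946183652), ('cx', 256.74298531813804), ('cy', 183.42105362205993), ('world_from_camera', array([[-1.52164287e-02,  9.82100933e-01, -1.87739763e-01,
         3.72506813e+02],
       [-9.99843313e-01, -1.66436646e-02, -6.02810006e-03,
        -1.21732762e+02],
       [-9.04488034e-03,  1.87618620e-01,  9.82200307e-01,
         9.25105162e
[... 2396 characters left out ...]
 [598.4 -35.   47.7] [[587.0, -51.0, 31.0], [616.0, -25.0, 52.0]]
[([201.6, 206.1], 0.74)]
side bench_bottle 0.72 [224.6, 267.2, 15.2, 37.2] 470 [433.5 110.5  42.7] [[424.0, 94.0, 5.0], [449.0, 117.0, 62.0]]
[([230.5, 295.1], 0.97)]
side blower 0.73 [255.0, 137.0, 17.7, 32.4] 234 [ 579.6 -266.9   30.4] [[565.0, -343.0, 2.0], [619.0, -256.0, 97.0]]
[([261.3, 168.7], 0.74), ([232.8, 296.9], 0.49)]
side nest_chronograph 0.67 [276.2, 186.4, 25.1, 16.6] 365 [ 473.8 -190.8   15.1] [[451.0, -220.0, 13.0], [497.0, -158.0, 20.0]]
[([285.0, 193.9], 0.75)]
side nest_holder_block 0.88 [241.6, 219.1, 28.2, 26.4] 505 [472.5 -45.6  14.7] [[449.0, -76.0, 13.0], [495.0, -14.0, 20.0]]
[([257.5, 234.2], 0.56)]
```

Run:
```python
from h import *
f=grab_frame("top");W=cloud(f)
c=f["color"][130:260,135:345,::-1]
cv2.imwrite("pics/top1.png",cv2.resize(c,None,fx=3.8,fy=3.8,interpolation=cv2.INTER_CUBIC))
g=grab_frame("side");W2=cloud(g)
cv2.imwrite("pics/side1.png",cv2.resize(g["color"][130:310,160:320,::-1],None,fx=3.3,fy=3.3,interpolation=cv2.INTER_CUBIC))
A={"chronograph":(602,-182,34,50),"gold_watch":(602,-117,33.5,50),"clock_movement":(597,27,37,43),"holder_block":(599,-37,42,60)}
for n,(x,y,a,b) in A.items():
  for nm,w in(("top",W),("side",W2)):
    m=(np.hypot(w[...,0]-x,w[...,1]-y)<26)&(w[...,2]>a)&(w[...,2]<b)
    p=w[m][:,:2].astype(np.float32)
    (cx,cy),(sw,sh),an=cv2.minAreaRect(p)
    q=p-p.mean(0);e,V=np.linalg.eigh(q.T@q)
    print(n,nm,len(p),"rect",np.round([cx,cy,sw,sh,an],1),"mean",p.mean(0).round(1),"pca",np.degrees(np.arctan2(V[1,1],V[0,1])).round(1),"z",np.percentile(w[m][:,2],[50,98]).round(1))
for i in range(4):
  y=28-72*i
  for nm,w in(("top",W),("side",W2)):
    m=(abs(w[...,0]-473)<40)&(abs(w[...,1]-y)<36)
    k=m&(w[...,2]>15.5)&(w[...,2]<24)   # cheeks
    fl=m&(np.hypot(w[...,0]-473,w[...,1]-y)<15)
    p=w[k][:,:2].astype(np.float32)
    (r,_)=cv2.minEnclosingCircle(p),0
    print(i,nm,len(p),np.round(r[0],1),round(r[1],1),p.mean(0).round(1),"floor",np.nanmedian(w[fl][:,2]).round(1))
```

```text
chronograph top 224 rect [ 602.7 -181.6   34.1   35.6   88.8] mean [ 602.6 -181.9] pca 164.9 z [36.9 39.9]
chronograph side 124 rect [ 603.9 -185.    32.3   37.5   31.5] mean [ 602.3 -182.5] pca 122.0 z [39.3 41.5]
gold_watch top 109 rect [ 602.8 -119.5   32.    23.6   60.3] mean [ 603.1 -118.9] pca 68.1 z [36.7 39.5]
gold_watch side 77 rect [ 604.3 -122.5   33.3   23.5   72.5] mean [ 603.3 -119.7] pca 65.7 z [38.  40.9]
clock_movement top 178 rect [598.8  28.   32.4  27.7  13.4] mean [597.9  27.8] pca -163.1 z [40.  42.6]
clock_movement side 117 rect [599.8  24.8  31.9  29.3  12.4] mean [597.5  25.8] pca -140.6 z [41.7 42.9]
holder_block top 146 rect [601.7 -36.2  24.5  28.5  62.5] mean [601.  -36.6] pca 154.4 z [47.1 51. ]
holder_block side 115 rect [603.1 -39.3  23.   31.5  64. ] mean [601.3 -37.2] pca 161.5 z [48.8 52. ]
0 top 141 [476.1  34.5] 42.1 [471.4  30.2] floor 12.7
0 side 219 [478.   28.7] 46.3 [472.9  29. ] floor 14.4
1 top 118 [472.1 -47.6] 46.3 [470.7 -42.1] floor 12.6
1 side 177 [473.4 -42.4] 47.0 [471.7 -43.3] floor 14.4
2 top 112 [ 474.8 -111.1] 39.3 [ 472.3 -114.6] floor 12.4
2 side 154 [ 478.6 -118.3] 36.7 [ 473.2 -115.7] floor 14.4
3 top 111 [ 472.7 -188. ] 45.3 [ 475.3 -189.3] floor 12.2
3 side 150 [ 474.1 -184.6] 47.9 [ 475.7 -187.9] floor 14.4
```

View pics/top1.png

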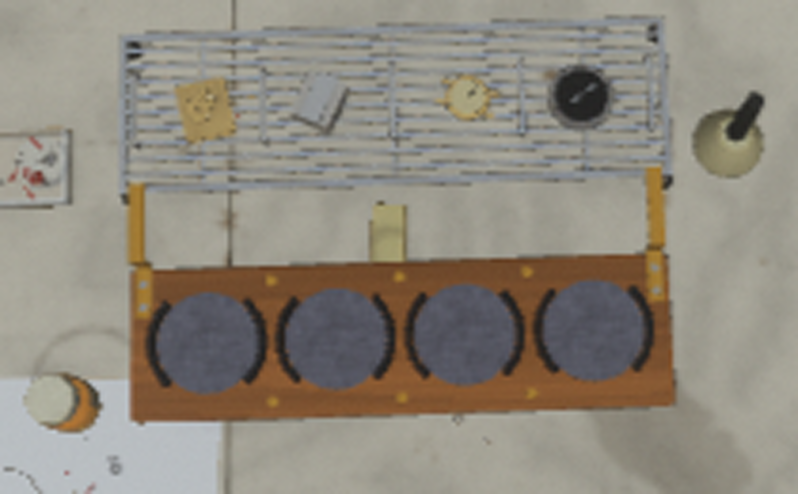

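View pics/side1.png

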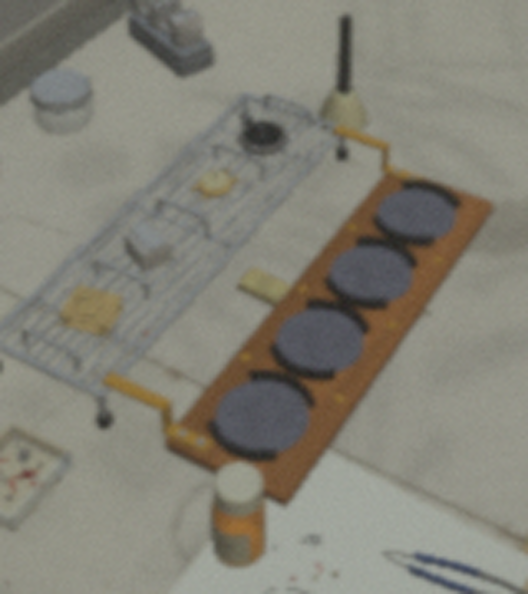

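```bash
cat >> h.py <<'E'
def ray(f,u,v,z):
    F=f["range_z"].shape[0]/2/np.tan(np.radians(f["vertical_fov"])/2);T=np.array(f["world_from_camera"])
    d=T[:3,:3]@np.array([(u-f["cx"])/F,-(v-f["cy"])/F,-1.]);o=T[:3,3]
    return (o+d*(z-o[2])/d[2])[:2].round(1)
def st():
    s=read_state();x,y,z,w=s["tcp_rot"];q=s["tcp_rot"]
    ty=(2*(x*y-z*w),1-2*(x*x+z*z))
    print("t",round(s["t"],2),"pos",s["position"].round(1),"yaw",np.degrees(np.arctan2(ty[1],ty[0])).round(2),"tiltxy",round(2*(x*z+y*w),4),round(2*(y*z-x*w),4),"gap",round(s["finger_gap"],1),"gf",round(s["gripper_force"],1),"F",s["ft_force"].round(1),"q",s["qpos"].round(2))
E
python3 - <<'E'
from h import *
st();f=grab_frame("top")
for n,u,v,z in[("n0",209,343,13),("n1",338,339,13),("n2",465,334,13),("n3",593,330,13),("clock",206,108,40),("block",321,101,48),("gold",467,97,38),("chrono",581,97,38)]:
    print(n,ray(f,(u+.5)/3.8+134.5,(v+.5)/3.8+129.5,z))
h=cv2.cvtColor(f["color"],cv2.COLOR_RGB2HSV);W=cloud(f)
b=f["color"].astype(int);
for i in range(4):
    m=(abs(W[...,0]-473)<30)&(abs(W[...,1]-(28-72*i))<36)&(b[...,2]>b[...,0]+5)&(b.sum(2)>180)
    vv,uu=np.nonzero(m);(c,r)=cv2.minEnclosingCircle(np.stack([uu,vv],1).astype(np.float32))
    print(i,m.sum(),r,ray(f,uu.mean(),vv.mean(),13),ray(f,c[0],c[1],13))
E
```

```text
t 1.8 pos [ 241.6 -576.4  231.3] yaw -67.26 tiltxy -0.0 0.0 gap 85.2 gf 0.0 F [-0.5  0.3  0.2] q [-1.19  0.42  1.63 -0.    1.09 -0.02]
n0 [470.4  27.6]
n1 [471.5 -44.6]
n2 [ 473.1 -115.6]
n3 [ 474.2 -187.1]
clock [598.8  26.7]
block [599.6 -38.2]
gold [ 603.1 -118.9]
chrono [ 602.  -182.5]
0 526 13.16422176361084 [470.7  28.4] [471.2  28.7]
1 522 13.22059154510498 [471.9 -43.5] [472.4 -43.5]
2 518 13.125317573547363 [ 473.  -115.4] [ 473.4 -115.4]
3 518 13.15269947052002 [ 474.3 -187.2] [ 474.9 -186.8]
```

Call:
{"name": "step_arm", "arguments": {
  "increments": [0, 0, 0, 0, 0, -1, 0, 0, 0, 0, 0, -1, 0, 0, 0, 0, 0, -1, 0, 0, 0, 0, 0, -1, 0, 0, 0, 0, 0, -1, 0, 0, 0, 0, 0, -1, 0, 0, 0, 0, 0, -1, 0, 0, 0, 0, 0, -1, 0, 0, 0, 0, 0, -1, 0, 0, 0, 0, 0, -1, 0, 0, 0, 0, 0, -1, 0, 0, 0, 0, 0, -1],
  "claw": 0.5
}}

```text
t: 3.35
position: [241.5, -576.4, 231.3]
tcp_rot: [0.75, 0.662, 0.0, 0.0]
ft_force: [-0.3, 0.7, 0.1]
finger_gap: 64.0
gripper_force: 0.0
```

Call:
{"name": "step_arm", "arguments": {
  "increments": [0, 0, 0, 0, 0, -1, 0, 0, 0, 0, 0, -0.65, 1, 0.95, 0, 0, 0, 0, 1, 0.95, 0, 0, 0, 0, 1, 0.95, 0, 0, 0, 0, 1, 0.95, 0, 0, 0, 0, 1, 0.95, 0, 0, 0, 0, 1, 0.95, 0, 0, 0, 0, 1, 0.95, 0, 0, 0, 0, 1, 0.95, 0, 0, 0, 0, 1, 0.95, 0, 0, 0, 0, 1, 0.95, 0, 0, 0, 0]
}}

```text
t: 4.85
position: [522.3, -270.5, 231.5]
tcp_rot: [0.701, 0.713, 0.0, 0.0]
ft_force: [-0.6, -0.8, -0.1]
finger_gap: 64.0
gripper_force: 0.0
```

Call:
{"name": "step_arm", "arguments": {
  "increments": [1, 0.95, 0, 0, 0, 0, 1, 0.95, 0.5, 0, 0, 0, 0.93, 0.86, 1, 0, 0, 0, 0, 0, 1, 0, 0, 0, 0, 0, 1, 0, 0, 0, 0, 0, 0, 0, 0, 0, 0, 0, 0, 0, 0, 0]
}}

```text
t: 5.72
position: [603.3, -182.6, 127.3]
tcp_rot: [0.701, 0.713, 0.0, 0.001]
ft_force: [-0.4, -0.5, -0.5]
finger_gap: 64.3
gripper_force: 0.0
```

Run:
```python
from h import *
st();f=grab_frame("side");cv2.imwrite("pics/s2.png",cv2.resize(f["color"][60:250,150:350,::-1],None,fx=3.1,fy=3.1,interpolation=cv2.INTER_CUBIC))
```

```text
t 5.72 pos [ 603.3 -182.6  127.3] yaw 0.97 tiltxy 0.0012 -0.0003 gap 64.3 gf 0.0 F [-0.4 -0.5 -0.5] q [-0.31  0.56  1.68  0.    0.9  -0.33]
```

View pics/s2.png

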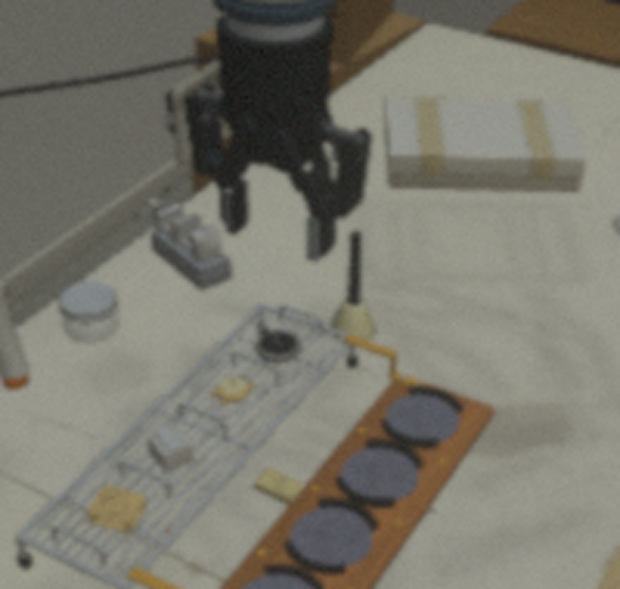

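The side view shows the open fingers above the chronograph (tips near crop pixels (233,232) and (318,255)). I'll measure how far the tips stand from the TCP at this opening.

Run:
```python
from h import *
f=grab_frame("side");W=cloud(f)
for nm,x in(("far",603+38),("near",603-38)):
    m=(abs(W[...,0]-x)<16)&(abs(W[...,1]+182)<18)&(W[...,2]>90)&(W[...,2]<175)
    p=W[m];print(nm,len(p),np.percentile(p[:,2],[0,1,3,10]).round(1),np.percentile(p[:,:2],[5,50,95],axis=0).round(1).tolist())
```

```text
far 129 [134.7 136.3 137.4 142.5] [[633.6, -190.2], [635.1, -176.8], [646.4, -170.7]]
near 124 [136.  136.7 138.9 143.3] [[556.6, -189.4], [562.6, -176.3], [570.2, -172.3]]
```

Call:
{"name": "step_arm", "arguments": {
  "increments": [0, 0, 1, 0, 0, 0, 0, 0, 1, 0, 0, 0, 0, 0, 0.7, 0, 0, 0, 0, 0, 0.3, 0, 0, 0, 0, 0, 0.25, 0, 0, 0, 0, 0, 0, 0, 0, 0, 0, 0, 0, 0, 0, 0]
}}

```text
t: 6.7
position: [603.2, -182.4, 29.5]
tcp_rot: [0.701, 0.713, 0.0, 0.001]
ft_force: [0.4, -0.6, -1.1]
finger_gap: 64.0
gripper_force: 0.0
```

Call:
{"name": "step_arm", "arguments": {
  "increments": [0, 0, 0, 0, 0, 0, 0, 0, 0, 0, 0, 0, 0, 0, 0, 0, 0, 0, 0, 0, 0, 0, 0, 0, 0, 0, 0, 0, 0, 0],
  "claw": -1
}}

```text
t: 7.32
position: [603.1, -182.4, 29.8]
tcp_rot: [0.701, 0.713, 0.0, 0.0]
ft_force: [-2.0, 0.7, 4.9]
finger_gap: 31.7
gripper_force: 59.3
```

Call:
{"name": "step_arm", "arguments": {
  "increments": [0, 0, -0.2, 0, 0, 0, 0, 0, -0.8, 0, 0, 0, 0, 0, -1, 0, 0, 0, 0, 0, 0, 0, 0, 0]
}}

```text
t: 7.82
position: [604.3, -182.8, 91.3]
tcp_rot: [0.701, 0.713, 0.001, 0.002]
ft_force: [-0.1, 0.2, -1.4]
finger_gap: 31.5
gripper_force: 59.7
```

Run:
```python
from h import *
st();f=grab_frame("side");cv2.imwrite("pics/s3.png",cv2.resize(f["color"][100:220,180:320,::-1],None,fx=4.5,fy=4.5,interpolation=cv2.INTER_CUBIC))
```

```text
t 7.83 pos [ 604.3 -182.8   91.3] yaw 0.98 tiltxy 0.0045 -0.0015 gap 31.5 gf 59.7 F [-0.1  0.2 -1.4] q [-0.31  0.61  1.7  -0.    0.83 -0.33]
```

View pics/s3.png

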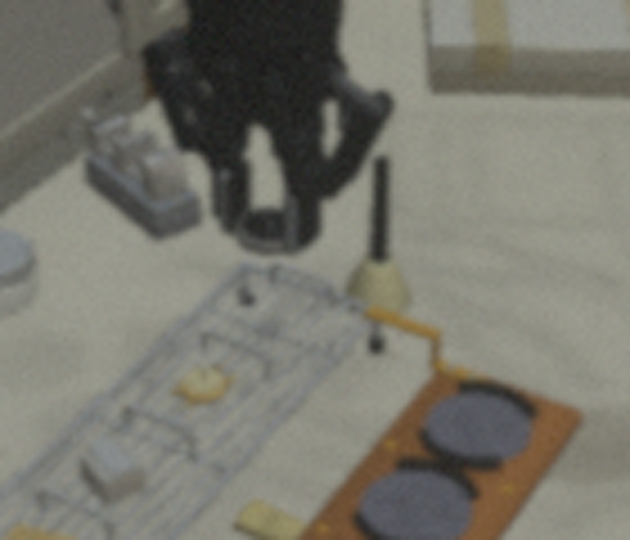

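Call:
{"name": "step_arm", "arguments": {
  "increments": [0, -0.8, 0, 0, 0, 0, 0, -1, 0, 0, 0, 0, -0.09, -1, 0, 0, 0, 0, 0, -1, 0, 0, 0, 0, 0, -0.5, 0.3, 0, 0, 0, 0, 0, 0.8, 0, 0, 0, 0, 0, 0.7, 0, 0, 0, 0, 0, 0.4, 0, 0, 0, 0, 0, 0.2, 0, 0, 0, 0, 0, 0, 0, 0, 0, 0, 0, 0, 0, 0, 0]
}}

```text
t: 9.25
position: [474.2, -187.3, 17.3]
tcp_rot: [0.701, 0.713, 0.0, 0.0]
ft_force: [-0.3, -0.5, -1.5]
finger_gap: 31.6
gripper_force: 59.7
```

Call:
{"name": "step_arm", "arguments": {
  "increments": [0, 0, 0.05, 0, 0, 0, 0, 0, 0.05, 0, 0, 0, 0, 0, 0.03, 0, 0, 0, 0, 0, 0, 0, 0, 0, 0, 0, 0, 0, 0, 0]
}}

```text
t: 9.88
position: [473.7, -187.2, 12.9]
tcp_rot: [0.701, 0.713, -0.0, -0.0]
ft_force: [-0.8, -0.1, -0.6]
finger_gap: 31.7
gripper_force: 59.7
```

Call:
{"name": "step_arm", "arguments": {
  "increments": [0, 0, 0.02, 0, 0, 0, 0, 0, 0, 0, 0, 0]
}}

```text
t: 10.12
position: [473.7, -187.1, 12.7]
tcp_rot: [0.701, 0.713, 0.0, 0.0]
ft_force: [-2.0, 0.4, 6.0]
finger_gap: 32.0
gripper_force: 60.3
```

Call:
{"name": "step_arm", "arguments": {
  "increments": [0, 0, 0, 0, 0, 0, 0, 0, 0, 0, 0, 0, 0, 0, 0, 0, 0, 0, 0, 0, 0, 0, 0, 0, 0, 0, -0.2, 0, 0, 0, 0, 0, -0.6, 0, 0, 0, 0, 0, -1, 0, 0, 0, 0, 0, -1, 0, 0, 0, 0, 0, 0, 0, 0, 0],
  "claw": 0.5
}}

```text
t: 11.25
position: [475.5, -187.9, 99.5]
tcp_rot: [0.701, 0.713, 0.001, 0.003]
ft_force: [0.6, 0.0, 1.0]
finger_gap: 64.2
gripper_force: 0.0
```

Call:
{"name": "step_arm", "arguments": {
  "increments": [0.5, 0.95, 0, 0, 0, 1, 0.5, 0.75, 0, 0, 0, 0, 0.5, 0.75, 0, 0, 0, 0, 0.5, 0.9, 0, 0, 0, 0, 0, 0, 0, 0, 0, 0],
  "claw": 0
}}

```text
t: 11.88
position: [578.4, -131.0, 96.2]
tcp_rot: [0.731, 0.683, 0.0, 0.0]
ft_force: [-0.3, 0.8, -0.5]
finger_gap: 42.9
gripper_force: 0.0
```

Run:
```python
from h import *
st();f=grab_frame("top");W=cloud(f)
m=(np.hypot(W[...,0]-474,W[...,1]+187)<26)&(W[...,2]>17)&(W[...,2]<30)
p=W[m];print(len(p),p.mean(0),np.percentile(p,[2,98],axis=0).round(1).tolist())
```

```text
t 11.88 pos [ 578.4 -131.    96.2] yaw -3.92 tiltxy 0.0011 -0.0001 gap 42.9 gf 0.0 F [-0.3  0.8 -0.5] q [-0.24  0.56  1.78  0.    0.8  -0.17]<stdin>:4: RuntimeWarning: Mean of empty slice.
  ret = um.true_divide(
Traceback (most recent call last):
IndexError: index -1 is out of bounds for axis 0 with size 0
```

Call:
{"name": "step_arm", "arguments": {
  "increments": [0.45, 0.79, 0, 0, 0, 0, 0, 0, 0, 0, 0, 1, 0, 0, 0, 0, 0, 1, 0, 0, 0, 0, 0, 1, 0, 0, 0, 0, 0, 0.92, 0, 0, 0, 0, 0, 0, 0, 0, 0, 0, 0, 0]
}}

```text
t: 12.8
position: [600.9, -120.3, 96.2]
tcp_rot: [0.837, 0.548, -0.0, -0.0]
ft_force: [0.1, 0.4, 0.0]
finger_gap: 43.2
gripper_force: 0.0
```

Run:
```python
from h import *
st();f=grab_frame("side");W=cloud(f)
cv2.imwrite("pics/s4.png",cv2.resize(f["color"][100:220,180:320,::-1],None,fx=4.5,fy=4.5,interpolation=cv2.INTER_CUBIC))
m=(np.hypot(W[...,0]-474,W[...,1]+187)<26)&(W[...,2]>19)&(W[...,2]<30)
p=W[m];print(len(p),p.mean(0) if len(p) else 0,p[:,2].std())
```

```text
t 12.8 pos [ 600.9 -120.3   96.2] yaw -23.55 tiltxy -0.0006 0.0001 gap 43.2 gf 0.0 F [0.1 0.4 0. ] q [-0.22  0.58  1.74 -0.    0.83  0.19]
132 [ 471.68704662 -187.63984489   22.41600581] 1.2420152678569352
```

View pics/s4.png

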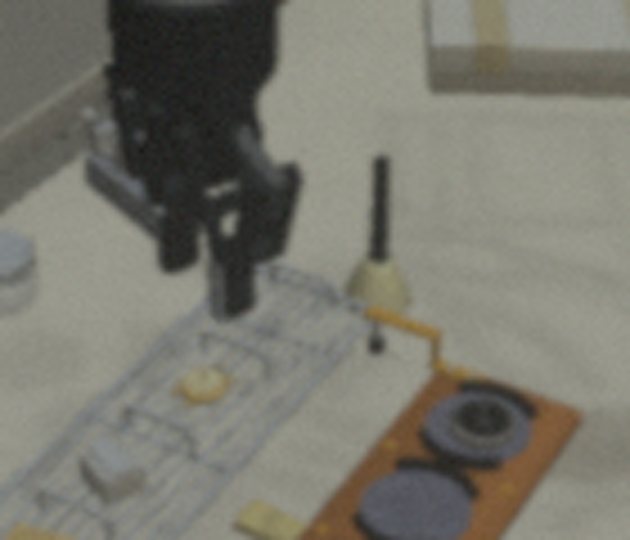

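Call:
{"name": "step_arm", "arguments": {
  "increments": [0.07, 0.05, 0.8, 0, 0, 0, 0, 0, 0.8, 0, 0, 0, 0, 0, 0.4, 0, 0, 0, 0, 0, 0.19, 0, 0, 0, 0, 0, 0, 0, 0, 0, 0, 0, 0, 0, 0, 0]
}}

```text
t: 13.6
position: [604.3, -118.9, 31.4]
tcp_rot: [0.837, 0.547, 0.0, 0.0]
ft_force: [0.5, -0.3, -0.6]
finger_gap: 42.9
gripper_force: 0.0
```

Call:
{"name": "step_arm", "arguments": {
  "increments": [0, 0, 0, 0, 0, 0, 0, 0, 0, 0, 0, 0, 0, 0, 0, 0, 0, 0, 0, 0, 0, 0, 0, 0, 0, 0, 0, 0, 0, 0],
  "claw": -1
}}

```text
t: 14.22
position: [604.2, -118.8, 31.7]
tcp_rot: [0.837, 0.547, 0.0, 0.0]
ft_force: [-1.3, 0.1, 4.9]
finger_gap: 20.1
gripper_force: 58.5
```

Call:
{"name": "step_arm", "arguments": {
  "increments": [0, 0, -0.2, 0, 0, 0, 0, 0, -0.8, 0, 0, 0, 0, 0, -1, 0, 0, -1, 0, 0, 0, 0, 0, -1, 0, 0, 0, 0, 0, -1, 0, 0, 0, 0, 0, -1, 0, 0, 0, 0, 0, -0.9, 0, 0, 0, 0, 0, 0]
}}

```text
t: 15.22
position: [603.8, -118.7, 91.0]
tcp_rot: [0.702, 0.712, 0.0, 0.0]
ft_force: [0.4, -0.4, -0.2]
finger_gap: 20.1
gripper_force: 58.8
```

Call:
{"name": "step_arm", "arguments": {
  "increments": [0.19, -0.8, 0, 0, 0, 0, 0, -1, 0, 0, 0, 0, 0, -1, 0, 0, 0, 0, 0, -1, 0, 0, 0, 0, 0, -0.57, 0.3, 0, 0, 0, 0, 0, 0.8, 0, 0, 0, 0, 0, 0.7, 0, 0, 0, 0, 0, 0.4, 0, 0, 0, 0, 0, 0.2, 0, 0, 0, 0, 0, 0, 0, 0, 0, 0, 0, 0, 0, 0, 0]
}}

```text
t: 16.6
position: [473.0, -115.1, 19.1]
tcp_rot: [0.702, 0.712, 0.0, 0.0]
ft_force: [-0.2, -0.4, 0.1]
finger_gap: 19.9
gripper_force: 58.8
```

Run:
```python
from h import *
st()
```

```text
t 16.6 pos [ 473.  -115.1   19.1] yaw 0.87 tiltxy 0.0008 -0.0002 gap 19.9 gf 58.8 F [-0.2 -0.4  0.1] q [-0.26  0.59  2.03  0.    0.52 -0.28]
```

Call:
{"name": "step_arm", "arguments": {
  "increments": [0, 0, 0.05, 0, 0, 0, 0, 0, 0.05, 0, 0, 0, 0, 0, 0.04, 0, 0, 0, 0, 0, 0, 0, 0, 0, 0, 0, 0, 0, 0, 0]
}}

```text
t: 17.23
position: [472.6, -115.1, 14.6]
tcp_rot: [0.702, 0.713, 0.0, 0.0]
ft_force: [-1.1, 0.6, 4.8]
finger_gap: 20.4
gripper_force: 59.4
```

Call:
{"name": "step_arm", "arguments": {
  "increments": [0, 0, 0.02, 0, 0, 0, 0, 0, 0, 0, 0, 0]
}}

```text
t: 17.48
position: [472.7, -115.1, 14.5]
tcp_rot: [0.702, 0.713, 0.0, 0.0]
ft_force: [-2.3, 0.3, 13.8]
finger_gap: 19.7
gripper_force: 60.3
```

Call:
{"name": "step_arm", "arguments": {
  "increments": [0, 0, 0, 0, 0, 0, 0, 0, 0, 0, 0, 0, 0, 0, 0, 0, 0, 0, 0, 0, 0, 0, 0, 0, 0, 0, -0.2, 0, 0, 0, 0, 0, -0.6, 0, 0, 0, 0, 0, -1, 0, 0, 0, 0, 0, -1, 0, 0, 0, 0, 0, 0, 0, 0, 0],
  "claw": 0.5
}}

```text
t: 18.6
position: [474.1, -115.4, 100.1]
tcp_rot: [0.702, 0.713, 0.001, 0.002]
ft_force: [-0.0, -0.9, 0.3]
finger_gap: 64.1
gripper_force: 0.0
```

Call:
{"name": "step_arm", "arguments": {
  "increments": [0.5, 0.72, 0, 0, 0, 0, 0.5, 0.9, 0, 0, 0, 0, 0.5, 0.9, 0, 0, 0, 0, 0.5, 0.9, 0, 0, 0, 0, 0.52, 0.9, 0, 0, 0, 0, 0, 0, 0, 0, 0, 1, 0, 0, 0, 0, 0, 1, 0, 0, 0, 0, 0, 1, 0, 0, 0, 0, 0, 1, 0, 0, 0, 0, 0, 1, 0, 0, 0, 0, 0, 0.18, 0, 0, 0, 0, 0, 0],
  "claw": 0.1
}}

```text
t: 20.1
position: [600.6, -37.4, 97.3]
tcp_rot: [0.843, 0.538, -0.0, -0.0]
ft_force: [0.2, 0.5, 0.7]
finger_gap: 47.0
gripper_force: 0.0
```

Run:
```python
from h import *
st();f=grab_frame("side");W=cloud(f)
cv2.imwrite("pics/s5.png",cv2.resize(f["color"][100:250,180:320,::-1],None,fx=4,fy=4,interpolation=cv2.INTER_CUBIC))
m=(np.hypot(W[...,0]-473,W[...,1]+115)<24)&(W[...,2]>19)&(W[...,2]<30)
p=W[m];print(len(p),p.mean(0) if len(p) else 0,p[:,2].std())
```

```text
t 20.1 pos [600.6 -37.4  97.3] yaw -24.94 tiltxy -0.0008 0.0001 gap 47.0 gf 0.0 F [0.2 0.5 0.7] q [-0.08  0.57  1.76  0.    0.82  0.35]
71 [ 471.20840161 -115.78595541   21.71503656] 1.118946109734804
```

View pics/s5.png

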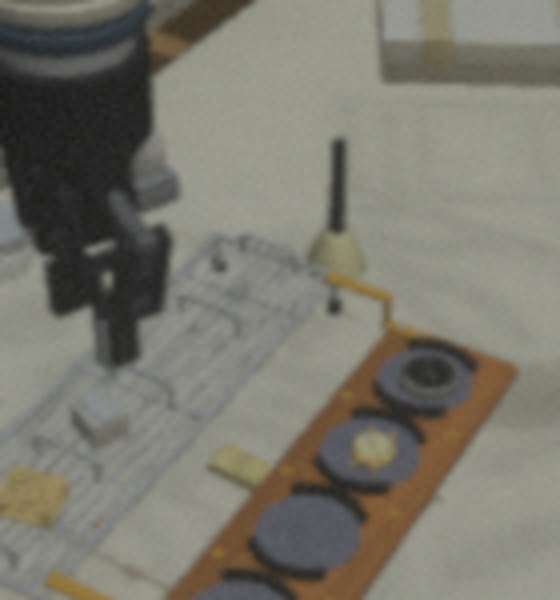

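Call:
{"name": "step_arm", "arguments": {
  "increments": [0, 0, 0.8, 0, 0, 0, 0, 0, 0.8, 0, 0, 0, 0, 0, 0.4, 0, 0, 0, 0, 0, 0.11, 0, 0, 0, 0, 0, 0, 0, 0, 0, 0, 0, 0, 0, 0, 0]
}}

```text
t: 20.9
position: [601.6, -37.5, 35.3]
tcp_rot: [0.843, 0.537, 0.001, 0.0]
ft_force: [0.6, 2.2, -0.9]
finger_gap: 46.9
gripper_force: 0.0
```

Call:
{"name": "step_arm", "arguments": {
  "increments": [0, 0, 0, 0, 0, 0, 0, 0, 0, 0, 0, 0, 0, 0, 0, 0, 0, 0, 0, 0, 0, 0, 0, 0, 0, 0, 0, 0, 0, 0],
  "claw": -1
}}

```text
t: 21.52
position: [601.6, -37.5, 35.5]
tcp_rot: [0.843, 0.537, 0.001, 0.0]
ft_force: [-0.3, -0.7, 5.9]
finger_gap: 25.2
gripper_force: 59.6
```

Call:
{"name": "step_arm", "arguments": {
  "increments": [0, 0, -0.2, 0, 0, 0, 0, 0, -0.8, 0, 0, 0, 0, 0, -1, 0, 0, -1, 0, 0, 0, 0, 0, -1, 0, 0, 0, 0, 0, -1, 0, 0, 0, 0, 0, -1, 0, 0, 0, 0, 0, -1, 0, 0, 0, 0, 0, -0.18, 0, 0, 0, 0, 0, 0]
}}

```text
t: 22.65
position: [600.9, -37.4, 94.6]
tcp_rot: [0.702, 0.712, -0.0, -0.0]
ft_force: [-1.3, -0.0, -1.1]
finger_gap: 25.5
gripper_force: 59.1
```

Call:
{"name": "step_arm", "arguments": {
  "increments": [-0.13, -0.8, 0, 0, 0, 0, 0, -1, 0, 0, 0, 0, 0, -1, 0, 0, 0, 0, 0, -1, 0, 0, 0, 0, 0, -0.53, 0.3, 0, 0, 0, 0, 0, 0.8, 0, 0, 0, 0, 0, 0.7, 0, 0, 0, 0, 0, 0.4, 0, 0, 0, 0, 0, 0.2, 0, 0, 0, 0, 0, 0, 0, 0, 0, 0, 0, 0, 0, 0, 0]
}}

```text
t: 24.02
position: [471.6, -43.4, 23.0]
tcp_rot: [0.702, 0.713, 0.0, 0.0]
ft_force: [0.2, 0.7, -0.3]
finger_gap: 25.0
gripper_force: 59.2
```

Run:
```python
from h import *
st()
f=grab_frame("side")
cv2.imwrite("pics/s6.png",cv2.resize(f["color"][150:280,180:330,::-1],None,fx=4,fy=4,interpolation=cv2.INTER_CUBIC))
```

```text
t 24.02 pos [471.6 -43.4  23. ] yaw 0.88 tiltxy 0.0009 -0.0001 gap 25.0 gf 59.2 F [ 0.2  0.7 -0.3] q [-0.12  0.57  2.06  0.    0.51 -0.13]
```

View pics/s6.png

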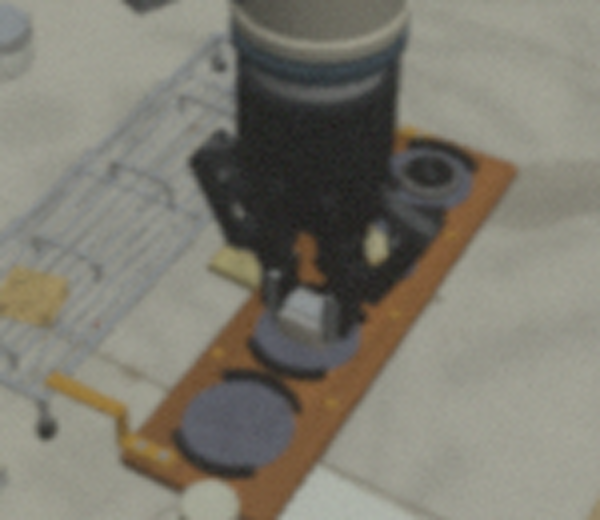

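The block is held level over its nest, near (305,315) in the crop. I'll lower it the last few millimetres.

Call:
{"name": "step_arm", "arguments": {
  "increments": [0, 0, 0.05, 0, 0, 0, 0, 0, 0.05, 0, 0, 0, 0, 0, 0.03, 0, 0, 0, 0, 0, 0, 0, 0, 0, 0, 0, 0, 0, 0, 0]
}}

```text
t: 24.7
position: [471.1, -43.3, 18.6]
tcp_rot: [0.702, 0.713, 0.0, -0.0]
ft_force: [-0.3, 0.2, -1.6]
finger_gap: 25.2
gripper_force: 59.2
```

Call:
{"name": "step_arm", "arguments": {
  "increments": [0, 0, 0.02, 0, 0, 0, 0, 0, 0, 0, 0, 0]
}}

```text
t: 24.95
position: [471.2, -43.4, 18.5]
tcp_rot: [0.702, 0.713, 0.0, 0.0]
ft_force: [-2.0, 0.5, 6.7]
finger_gap: 25.3
gripper_force: 60.0
```

Call:
{"name": "step_arm", "arguments": {
  "increments": [0, 0, 0, 0, 0, 0, 0, 0, 0, 0, 0, 0, 0, 0, 0, 0, 0, 0, 0, 0, 0, 0, 0, 0, 0, 0, -0.2, 0, 0, 0, 0, 0, -0.6, 0, 0, 0, 0, 0, -1, 0, 0, 0, 0, 0, -1, 0, 0, 0, 0, 0, 0, 0, 0, 0],
  "claw": 0.5
}}

```text
t: 26.08
position: [472.7, -43.5, 104.2]
tcp_rot: [0.702, 0.713, 0.001, 0.002]
ft_force: [0.9, -0.2, -0.5]
finger_gap: 64.0
gripper_force: 0.0
```

Call:
{"name": "step_arm", "arguments": {
  "increments": [0.5, 0.68, 0, 0, 0, 0, 0.5, 0.9, 0, 0, 0, 0, 0.5, 0.9, 0, 0, 0, 0, 0.5, 0.9, 0, 0, 0, 0, 0.28, 0.9, 0, 0, 0, 0, 0, 0, 0, 0, 0, -1, 0, 0, 0, 0, 0, -1, 0, 0, 0, 0, 0, -0.52, 0, 0, 0, 0, 0, 0, 0, 0, 0, 0, 0, 0],
  "claw": 0.25
}}

```text
t: 27.32
position: [598.1, 27.0, 101.5]
tcp_rot: [0.62, 0.785, -0.0, -0.0]
ft_force: [0.2, 0.3, 0.2]
finger_gap: 53.8
gripper_force: 0.0
```

Run:
```python
from h import *
st();f=grab_frame("side");W=cloud(f)
cv2.imwrite("pics/s7.png",cv2.resize(f["color"][110:280,150:320,::-1],None,fx=3.5,fy=3.5,interpolation=cv2.INTER_CUBIC))
m=(np.hypot(W[...,0]-472,W[...,1]+43)<24)&(W[...,2]>24)&(W[...,2]<40)
p=W[m];print(len(p),p.mean(0) if len(p) else 0,np.percentile(p[:,2],[50,98]))
```

```text
t 27.32 pos [598.1  27.  101.5] yaw 13.43 tiltxy -0.0008 -0.0 gap 53.8 gf 0.0 F [0.2 0.3 0.2] q [ 0.03  0.56  1.77  0.    0.82 -0.21]
142 [468.90906706 -40.97786251  31.24685157] [31.73628343 34.75989582]
```

View pics/s7.png

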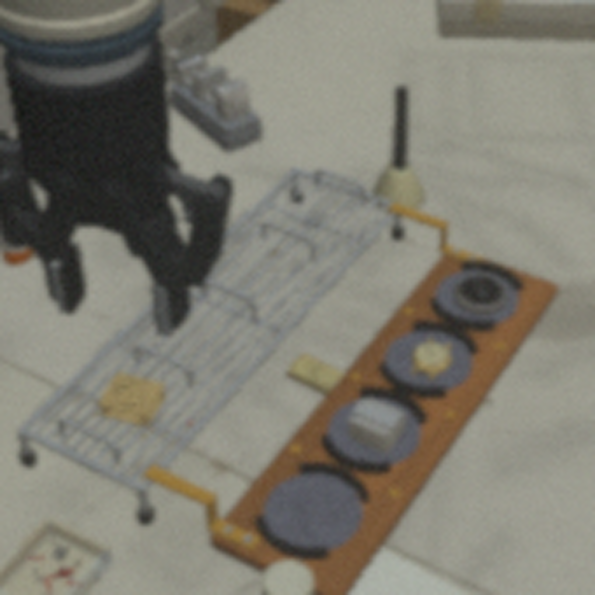

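Call:
{"name": "step_arm", "arguments": {
  "increments": [0, 0, 0.8, 0, 0, 0, 0, 0, 0.8, 0, 0, 0, 0, 0, 0.5, 0, 0, 0, 0, 0, 0.25, 0, 0, 0, 0, 0, 0, 0, 0, 0, 0, 0, 0, 0, 0, 0]
}}

```text
t: 28.12
position: [599.0, 27.0, 32.2]
tcp_rot: [0.619, 0.785, 0.0, 0.0]
ft_force: [-0.7, -0.1, 0.2]
finger_gap: 53.6
gripper_force: 0.0
```

Call:
{"name": "step_arm", "arguments": {
  "increments": [0, 0, 0, 0, 0, 0, 0, 0, 0, 0, 0, 0, 0, 0, 0, 0, 0, 0, 0, 0, 0, 0, 0, 0, 0, 0, 0, 0, 0, 0],
  "claw": -1
}}

```text
t: 28.75
position: [599.0, 27.1, 32.6]
tcp_rot: [0.619, 0.785, 0.0, 0.0]
ft_force: [-1.9, 0.5, 5.4]
finger_gap: 29.0
gripper_force: 58.7
```

Call:
{"name": "step_arm", "arguments": {
  "increments": [0, 0, -0.2, 0, 0, 0, 0, 0, -0.8, 0, 0, 0, 0, 0, -1, 0, 0, 1, 0, 0, 0, 0, 0, 1, 0, 0, 0, 0, 0, 0.5, 0, 0, 0, 0, 0, 0]
}}

```text
t: 29.5
position: [598.5, 27.1, 92.0]
tcp_rot: [0.701, 0.713, 0.0, 0.0]
ft_force: [0.1, -0.5, -0.3]
finger_gap: 28.9
gripper_force: 59.3
```

Call:
{"name": "step_arm", "arguments": {
  "increments": [0.1, -0.8, 0, 0, 0, 0, 0, -1, 0, 0, 0, 0, 0, -1, 0, 0, 0, 0, 0, -1, 0, 0, 0, 0, 0, -0.48, 0.3, 0, 0, 0, 0, 0, 0.8, 0, 0, 0, 0, 0, 0.7, 0, 0, 0, 0, 0, 0.4, 0, 0, 0, 0, 0, 0.2, 0, 0, 0, 0, 0, 0, 0, 0, 0, 0, 0, 0, 0, 0, 0]
}}

```text
t: 30.88
position: [470.5, 27.8, 20.0]
tcp_rot: [0.701, 0.713, 0.0, 0.0]
ft_force: [0.3, -0.0, -0.0]
finger_gap: 28.9
gripper_force: 59.3
```

Call:
{"name": "step_arm", "arguments": {
  "increments": [0, 0, 0.05, 0, 0, 0, 0, 0, 0.05, 0, 0, 0, 0, 0, 0.03, 0, 0, 0, 0, 0, 0, 0, 0, 0, 0, 0, 0, 0, 0, 0]
}}

```text
t: 31.5
position: [470.1, 27.8, 15.7]
tcp_rot: [0.701, 0.713, 0.0, 0.0]
ft_force: [0.0, 0.4, -0.2]
finger_gap: 28.9
gripper_force: 59.4
```

Call:
{"name": "step_arm", "arguments": {
  "increments": [0, 0, 0.02, 0, 0, 0, 0, 0, 0, 0, 0, 0]
}}

```text
t: 31.75
position: [470.1, 27.8, 15.5]
tcp_rot: [0.701, 0.713, 0.0, 0.0]
ft_force: [-1.7, 0.3, 7.7]
finger_gap: 29.3
gripper_force: 59.9
```

Contact on the felt; release, lift and withdraw backwards out of the top view.

Call:
{"name": "step_arm", "arguments": {
  "increments": [0, 0, 0, 0, 0, 0, 0, 0, 0, 0, 0, 0, 0, 0, 0, 0, 0, 0, 0, 0, 0, 0, 0, 0, 0, 0, -0.2, 0, 0, 0, 0, 0, -0.6, 0, 0, 0, 0, 0, -1, 0, 0, 0, 0, 0, -1, 0, 0, 0, 0, 0, -1, 0, 0, 0, 0, 0, -1, 0, 0, 0, 0, 0, -1, 0, 0, 0],
  "claw": 0.5
}}

```text
t: 33.12
position: [469.8, 27.8, 190.4]
tcp_rot: [0.701, 0.713, 0.0, 0.0]
ft_force: [1.2, 0.7, -0.1]
finger_gap: 63.7
gripper_force: 0.0
```

Call:
{"name": "step_arm", "arguments": {
  "increments": [1, 0, 0, 0, 0, 0, 1, 0, 0, 0, 0, 0, 1, 0, 0, 0, 0, 0, 1, 0, 0, 0, 0, 0, 1, 0, 0, 0, 0, 0, 1, 0, 0, 0, 0, 0, 1, 0, 0, 0, 0, 0, 1, 0, 0, 0, 0, 0, 1, 0, 0, 0, 0, 0, 1, 0, 0, 0, 0, 0, 0, 0, 0, 0, 0, 0, 0, 0, 0, 0, 0, 0]
}}

```text
t: 34.62
position: [464.5, 327.2, 189.0]
tcp_rot: [0.701, 0.713, -0.0, 0.0]
ft_force: [0.6, -0.3, 0.4]
finger_gap: 64.0
gripper_force: 0.0
```

Run:
```python
from h import *
st();f=grab_frame("top");W=cloud(f)
cv2.imwrite("pics/t8.png",cv2.resize(f["color"][130:260,135:345,::-1],None,fx=3.8,fy=3.8,interpolation=cv2.INTER_CUBIC))
for x,y,a in((470.7,28.2,20),(471.9,-43.7,26),(473,-115.4,16),(474.3,-187.2,17)):
    m=(np.hypot(W[...,0]-x,W[...,1]-y)<23)&(W[...,2]>a)&(W[...,2]<50)
    p=W[m];print(len(p),(p.mean(0)-[x,y,0]).round(1),np.percentile(p[:,2],[50,98]).round(1))
for n in("bench_bottle","blower"):
    d=masks_of(f,n)[0];print(n,d["rect"],d["score"])
```

```text
t 34.62 pos [464.5 327.2 189. ] yaw 1.0 tiltxy -0.0005 -0.0006 gap 64.0 gf 0.0 F [ 0.6 -0.3  0.4] q [ 0.59  0.39  1.79 -0.    0.96  0.58]
205 [-2.2 -0.1 23.4] [23.4 27.8]
144 [-2.5  2.9 30.6] [30.5 34. ]
124 [-2.9  1.1 19.7] [19.7 23.3]
239 [-2.8  0.7 20.3] [20.3 23.5]
bench_bottle [143.5, 227.2, 15.5, 16.1] 0.64
blower [238.9, 205.9, 34.3, 23.7] 0.63
```

View pics/t8.png

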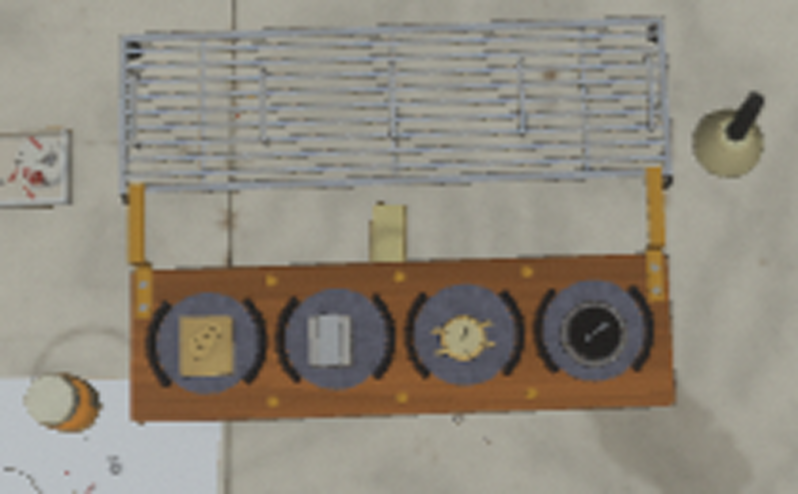

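All four pieces lie flat and within about 4 mm of their nest axes, in the same order (crop pixels (206,345), (330,341), (464,337), (593,332)). The bottle and blower have not moved. I'm handing in.

```bash
python3 -c "
from workcell import *
print(close_job())"
```

```text
the job is handed in; nothing more can be done
None
```

The job is handed in at about 35 s: all four repairs lie flat in the nests straight in front of their starting places, each within about 4 mm of its nest axis by the last top picture, with the bottle and blower unmoved; the hand-in returned no verdict.

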